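# Hold a lens prism over its bracket for a dry-fit check

### The job

First lay the steel straightedge flat on the shelf, flush along the long edge of the grey lens bracket's foot that faces the robot and roughly centred on it, and let go: it is the sight line. Then pick up the glass prism by its brass end plates, carry it over the low brass rail and stop with it level, centred over the bracket's seat, its long axis parallel to the straightedge and its underside about 1 cm above the tops of the seat's two lips; finish still holding it there, motionless. The prism must never touch the bracket, nothing may bump the rail, and everything else on the shelf stays where it is.

Things in the scene. Friction and masses are not known exactly. Their poses are not given: they have to be found in the camera images.
- straightedge: Loose steel straightedge lying flat: bar 180 mm long (its y), 32 wide (x), 8 thick; on its middle an upright aluminium grip block, 30 mm along y by 16 along x, from 8 to 55 mm above the shelf. Same under a half turn. About 0.4 kg. Origin: centre of the underside; z up. It starts between robot and bracket.
- bracket: Lens bracket of grey-painted steel, fixed to the shelf. Foot: plate 90 (its x) by 140 (its y) by 14 mm high; its front long edge face, x = -45 mm, faces the robot (yaw at most 0.35 rad). A cross-shaped web carries the seat plate, centred on the foot. Origin: centre of the foot's underside, at shelf height; z up.
- seat (a point): Middle of the top face of the bracket's seat plate, straight above the bracket's origin, 60 mm above the shelf; same axes. The plate is 60 (x) by 66 mm (y), with two low lips along y at x = -28 and +28 mm, 4 mm thick, 50 mm long, their tops 66 mm above the shelf.
- prism: Loose pale green glass bar of triangular section, apex up, between two upright brass end plates 42 mm wide (x), 40 high, 3 thick; 60 mm long overall along y, its long axis: grip across the plates' outer faces. Same under a half turn. About 0.22 kg. Origin: centre of the underside (plates' lower edges); z up. Stands on the -y side of the rail.
- rail: Low fixed brass rail, 340 mm long along its x, on three posts with ball tops, 90 mm high, feet 28 mm across; it stands between the prism's side (-y) and the bracket's side (+y). Origin: middle of its length at shelf height.
- vial_rack: Bystander and obstacle: brass rack of four cork-stoppered glass vials, 140 mm (its x) by 46 mm (y), 90 mm high to the corks, beside the rail on the prism's side. Origin: centre of the underside.
- gear: Bystander: bronze clockwork gear lying flat, 80 mm across, 18 mm high at the hub; on the prism's side, it may have either of two places (the prism has the other). Origin: centre of the underside.
- lens_ring: Bystander: flat brass retaining ring 68 mm across, 10 mm high, behind the vial rack. Origin: centre of the underside.
- screwdriver: Bystander: screwdriver 200 mm long lying on the left. Its x runs along its length.
- brush: Bystander: brush lying on the right, nearer the robot. Its x runs along its length.
Things that resemble listed ones, but are neither listed nor needed, are in the scene too. Several things have the shape of the straightedge; the one meant has the colours described above.

How it is judged:
By the outcome, as a careful person would: the job done as asked, in the order asked, and still so for the second after the job is handed in, while the arm keeps its last pose, push and grip.
It also fails if it takes over 58 s, if anything falls off the work surface, if the arm or the gripper's body presses on something with over 40 N, if the wrist force passes 120 N, or if a joint passes its speed limit or range.

### The arm

A 6-joint arm with a two-finger parallel gripper is mounted at the origin on the work surface. World frame = base frame: x ahead of the robot, y to its left, z up, the work surface at z = 0. Lengths are in m, angles in rad, forces in N, time in s.
With the tool pointing down it reaches from about 0.275 to 0.725 m from the base axis. Payload 5.6 kg.
Tool frame: the origin (TCP) lies midway between the tips of the shut fingers; the grasp point (between the pads) lies ctrl.grasp_offset behind it (ctrl.grasp_offset is the distance from the TCP to the grasp point, in m); z points along the fingers, y is the line along which they close (so a half turn about z gives the same grasp; the last joint's range is limited). The gripper opens to 85 mm and grips with 20 to 120 N. Pads are 22 mm wide; open, the fingers measure 114 mm over their backs; the gripper's body (76 mm by 85 mm) begins 54 mm behind the grasp point. The pads swing forward as they close: fully open they stand 13 mm farther back than shut.
Start: joints at [1.546, 0.255, 0.108, 0, -1.424, -0.285], TCP at [0.168, 0.524, 0.231] pointing down, gripper open.
Joint ranges: [-2.95, 2.95], [-1.21, 1.97], [-1.09, 1.5], [-2.87, 1.71], [-2.94, -0.07], [-3.05, 3.05]. Speed limits (rad/s): [2.57, 2.57, 3.14, 3.14, 3.14, 3.14].

### API

Orientations are given as a 3x3 rotation matrix whose columns are the frame's x, y, z axes.
In Python, from bench import readout, imaging, order, finder, ctrl gives the robot as it stands. The module is installed in compiled form; this text tells all that it offers.
- The arm moves only by the shell command python3 -m crank 'ROWS' [FORCE]. ROWS is JSON, a list of rows, each a list of 3 entries, a list of its own where there are three numbers: the finger opening in mm, from 0 to 85.4, then the shift along the tool's x, y, z scaled (see below), then the turn, a rotation vector about the tool's x, y, z scaled (see below). A call has 1 to 10 rows; each row is the pose to reach, as a shift and turn from the pose commanded when the call began, along the tool's axes at that moment; what a row does not reach only later rows make up. The controller multiplies each number of a shift by 0.2 m and each number of a turn by pi/4 rad. A row lasts 1/8 s, in which the tool goes at most 62.5 mm and 10.7 degrees, less where a joint would pass 70% of its speed; a pose out of reach is approached as far as the arm can. A call with a number of a shift or a turn outside -1 to 1 is refused whole. A call with a gripper value outside its range is refused whole. The fingers move at their own pace and stop on an object; FORCE is the grip in N (left out, the last holds). Time passes only in rows, so rows that repeat a pose let the fingers close. It gives the time, the measured TCP pose, the force, the opening and the grip force at its end, in the units of the state.
- readout.get_obs(): the state, without advancing time (a new reading comes with each control period).
- imaging.grab_frame(name): name is "side" or "top"; returns the picture (400x640x3 uint8, red, green, blue); there is no depth.
- imaging.camera_info(name): a dict with "fov_y" (degrees; the focal length in pixels is half the picture's height over the tangent of half this angle, whatever the lens; pixels are square), "cx", "cy" (the principal point, pixels), "k1" (the pictures are not rectified: a ray, as slopes to the right and down, at radius r is drawn at 1 + k1 r^2 times it, then the intrinsics apply), "pose" (4x4, takes a point from camera to world coordinates). Camera axes: x right, y down, z forward; pixel columns grow to the right and rows downward; lengths in m; the calibration is good to about 2 mm. A picture is of the moment at which its call begins. camera_info takes no time and is no camera call.
- order.job_done(): hands the job in; it is judged then, once.
Trained networks look in the newest picture that a camera, given by its name, has taken for a name from the list of things; names that differ only in an ending like _2 or _b are one class to them, and where a whole thing is asked for, a point or a joint stands for the part that bears it (a point fixed in the world has none). Each returns a list of dicts, best first, with "conf" (0 to 1); they miss things now and then, are a little off and sometimes report something else, mostly with a low value. They report only what shows in the picture. A call takes as long as a camera call. They do not tell look-alikes from the thing itself.
- finder.search_frame(camera, target): "uv" ([column, row] in pixels, amid what is visible of it).
- finder.regions_of(camera, target): "region" (400x640 bool, what is visible of it) and "uv" ([column, row] in pixels, amid what is visible of it).
- finder.landmark_of(camera, target): "uv" ([column, row] in pixels: a listed point, or the origin of a listed thing).
The state is a dict: "t": time; "qpos": joint angles; "joint_vel": joint speeds; "tau": joint torques, N m; "tcp_pos": TCP position; "tool_rot": TCP orientation; "contact_force": force on the tool from outside, world axes, zero at the start; "torque": the same for the moment, N m; "width": opening from 0.0 (shut) to 1.0 (fully open); "grip_force": force on a finger pad.
Only numpy, scipy, OpenCV 4.12 (cv2) and the standard library are available. Lean on these libraries where they do the work, as an engineer would, in place of code of your own. Each camera call takes 0.05 s, during which the arm holds its last target. There are 200 camera calls.

## Working session

There is one attempt and no reset: what is moved stays moved. The work goes in short steps, Python scripts to look and compute and a shell command to move; the robot and the scene stay as the last step left them, time stands still between calls to the robot, and variables do not carry over. Pictures are saved under pics/ and viewed, at most 10 in all, crops included, and the job is handed in when it is done.

```bash
mkdir -p pics; cat > h.py <<'E'
import numpy as np, cv2
from bench import readout, imaging, order, finder, ctrl
def K(n):
    i=imaging.camera_info(n); f=200/np.tan(np.radians(i["fov_y"])/2)
    return np.array([[f,0,i["cx"]],[0,f,i["cy"]],[0,0,1.]]),np.array([i["k1"],0,0,0,0.]),np.array(i["pose"])
def w(n,uv,z):
    k,d,P=K(n); u=cv2.undistortPoints(np.array(uv,float).reshape(-1,1,2),k,d).reshape(-1,2)
    r=np.c_[u,np.ones(len(u))]@P[:3,:3].T; o=P[:3,3]
    return o+r*((z-o[2])/r[:,2])[:,None]
def px(n,X):
    k,d,P=K(n); T=np.linalg.inv(P)
    return cv2.projectPoints(np.array(X,float).reshape(-1,1,3),cv2.Rodrigues(T[:3,:3])[0],T[:3,3],k,d)[0].reshape(-1,2)
def save(n,im): cv2.imwrite("pics/"+n,cv2.cvtColor(im,cv2.COLOR_RGB2BGR))
E
python3 - <<'E'
from h import *
np.set_printoptions(precision=3,suppress=True)
o=readout.get_obs(); print(o["t"],o["tcp_pos"],o["tool_rot"],o["width"],ctrl.grasp_offset)
for n in("top","side"):
    im=imaging.grab_frame(n); save(n+"0.png",im); np.save(n+"0.npy",im); print(n,K(n))
    for t in("straightedge","bracket","prism","rail","seat","gear"):
        print(n,t,[(np.round(r["uv"],1),round(r["conf"],2),w(n,r["uv"],.06 if t=="seat" else 0)[0][:2]) for r in finder.landmark_of(n,t)[:5]])
E
```

```text
0.0 [0.167 0.523 0.23 ] [[ 0.952 -0.305 -0.001]
 [-0.305 -0.952 -0.002]
 [ 0.     0.002 -1.   ]] 1.0005984562971182 0.0187
top (array([[400.883,   0.   , 319.728],
       [  0.   , 400.883, 198.47 ],
       [  0.   ,   0.   ,   1.   ]]), array([-0.021,  0.   ,  0.   ,  0.   ,  0.   ]), array([[-0.01 , -0.983,  0.183,  0.353],
       [-1.   ,  0.013,  0.015, -0.015],
       [-0.017, -0.183, -0.983,  1.17 ],
       [ 0.   ,  0.   ,  0.   ,  1.   ]]))
top straightedge [(array([240. , 134.4]), 0.96, array([0.775, 0.246])), (array([274.2, 235.6]), 0.92, array([0.462, 0.137])), (array([264.8, 289. ]), 0.82, array([0.31 , 0.163]))]
top bracket [(array([247.3, 190. ]), 0.68, array([0.6 , 0.22]))]
top prism [(array([416.1, 190.8]), 0.61, array([ 0.591, -0.284]))]
top rail [(array([337.4, 193.4]), 0.77, array([ 0.586, -0.05 ])), (array([242.9, 186.1]), 0.72, array([0.612, 0.233]))]
top seat [(array([242.7, 185.1]), 0.78, array([0.602, 0.221]))]
top gear [(array([406.5, 240.9]), 0.85, array([ 0.443, -0.248]))]
side (array([[479.209,   0.   , 314.677],
       [  0.   , 479.209, 201.5  ],
       [  0.   ,   0.   ,   1.   ]]), array([-0.133,  0.   ,  0.   ,  0.   ,  0.   ]), array([[ 0.963, -0.149,  0.226,  0.294],
       [-0.27 , -0.594,  0.758, -0.89 ],
       [ 0.021, -0.79 , -0.612,  0.778],
       [ 0.   ,  0.   ,  0.   ,  1.   ]]))
side straightedge [(array([268.4, 193.9]), 0.92, array([0.469, 0.135])), (array([212.6, 197.4]), 0.83, array([0.321, 0.157])), (array([365.9, 156.6]), 0.61, array([0.793, 0.249]))]
side bracket [(array([307. , 168.6]), 0.56, array([0.602, 0.229]))]
side prism [(array([363.6, 301.4]), 0.7, array([ 0.589, -0.284]))]
side rail [(array([331.5, 230. ]), 0.83, array([ 0.591, -0.048]))]
side seat [(array([306. , 150.7]), 0.97, array([0.599, 0.231]))]
side gear [(array([297.3, 303.1]), 0.68, array([ 0.453, -0.252]))]
```

View pics/top0.png

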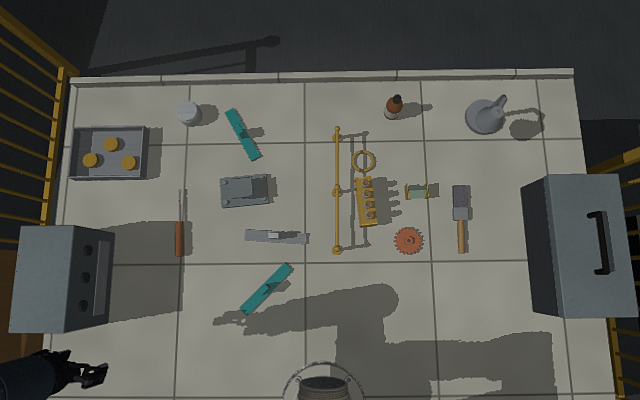

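View pics/side0.png

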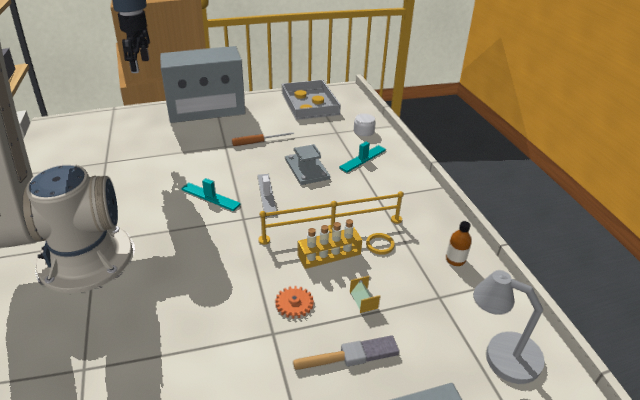

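The straightedge look-alikes in the top picture are teal bars at (243,134) and (267,289), and a grey steel bar with an aluminium grip at (277,237). The description picks the grey one at (277,237). The bracket is at (246,190), the prism at (416,191) behind the rack, the rail at column 337, the gear at (408,241). Next I fit the poses from the silhouettes and check in a close crop.

```bash
cat > fit.py <<'E'
from h import *
from scipy.optimize import minimize
def box(x0,x1,y0,y1,z0,z1): return np.array([[x,y,z] for x in(x0,x1) for y in(y0,y1) for z in(z0,z1)])*1e-3
M={"straightedge":[box(-16,16,-90,90,0,8),box(-8,8,-15,15,8,55)],
"bracket":[box(-45,45,-70,70,0,14),box(-30,30,-33,33,54,60),box(-30,-26,-25,25,60,66),box(26,30,-25,25,60,66),box(-20,20,-3,3,14,54),box(-3,3,-20,20,14,54)],
"prism":[box(-21,21,-30,-27,0,40),box(-21,21,27,30,0,40),np.array([[x,y,z] for y in(-27,27) for x,z in((-17,4),(17,4),(0,34))])*1e-3],
"rack":[box(-70,70,-23,23,0,90)]}
S=4
def place(P,p,z=0):
    c,s=np.cos(p[2]),np.sin(p[2]); return P@np.array([[c,s,0],[-s,c,0],[0,0,1]])+[p[0],p[1],z]
def render(n,t,p,z=0):
    m=np.zeros((400*S,640*S),np.uint8)
    for P in M[t]:
        q=(px(n,place(P,p,z))+.5)*S
        cv2.fillConvexPoly(m,cv2.convexHull(np.round(q*16).astype(np.int32)),1,shift=4)
    return m
def fit(t,masks,p0,z=0):
    big={n:cv2.resize(m.astype(np.uint8),None,fx=S,fy=S,interpolation=cv2.INTER_LINEAR) for n,m in masks.items()}
    def cost(v):
        p=v*[.001,.001,.02]; c=0
        for n,b in big.items():
            r=render(n,t,p,z); c-=(r&b).sum()/(r|b).sum()
        return c
    v=np.array(p0)/[.001,.001,.02]
    r=minimize(cost,v,method="Nelder-Mead",options=dict(initial_simplex=np.vstack([v,v+np.diag([8,8,6.])]),xatol=.05,fatol=1e-4))
    return r.x*[.001,.001,.02],-r.fun/len(big)
def region(n,t,xy):
    g=px(n,[[*xy,.02]])[0]; R=[r for r in finder.regions_of(n,t)]
    R=[r for r in R if np.hypot(*(np.array(r["uv"])-g))<25]
    return R[0]["region"] if R else None
E
python3 - <<'E'
from fit import *
np.set_printoptions(precision=4,suppress=True)
for n in("top","side"): imaging.grab_frame(n)
crops=[]; res={}
for t,g,yaws in(("straightedge",(.466,.136),(0,.2,-.2)),("bracket",(.6,.224),(0,.15,-.15)),("prism",(.59,-.284),(0,.3,-.3))):
    m={n:region(n,t,g) for n in("top","side")}; m={n:x for n,x in m.items() if x is not None}
    for sub in ([m]+[{n:m[n]} for n in m]):
        b=max((fit(t,sub,(*g,y)) for y in yaws),key=lambda r:r[1]); print(t,list(sub),*b)
        if sub is m: res[t]=b[0]
np.save("res.npy",res)
ims=[]
for n,c in(("top",(130,290,200,460)),("side",(120,330,230,420))):
    im=np.load(n+"0.npy").repeat(S,0).repeat(S,1).copy()
    for t in res:
        cs,_=cv2.findContours(render(n,t,res[t]),cv2.RETR_LIST,cv2.CHAIN_APPROX_NONE); cv2.drawContours(im,cs,-1,(255,0,0),1)
    a=im[c[0]*S:c[1]*S,c[2]*S:c[3]*S]; save(n+"_fit.png",cv2.resize(a,None,fx=.7,fy=.7,interpolation=cv2.INTER_AREA))
E
```

```text
straightedge ['top', 'side'] [ 0.4604  0.136  -0.0706] 0.834741291696079
straightedge ['top'] [ 0.46    0.1355 -0.0744] 0.9091625098451037
straightedge ['side'] [ 0.4638  0.1495 -0.0862] 0.7948439946994338Traceback (most recent call last):
  File "<stdin>", line 8, in <module>
  File "<stdin>", line 8, in <genexpr>
  File "fit.py", line 25, in fit
    r=minimize(cost,v,method="Nelder-Mead",options=dict(initial_simplex=np.vstack([v,v+np.diag([8,8,6.])]),xatol=.05,fatol=1e-4))
    res = _minimize_neldermead(fun, x0, args, callback, bounds=bounds,
                               **options)
    fxc = func(xc)
    fx = function(np.copy(x), *(wrapper_args + args))
  File "fit.py", line 22, in cost
    r=render(n,t,p,z); c-=(r&b).sum()/(r|b).sum()
  File "fit.py", line 14, in render
    q=(px(n,place(P,p,z))+.5)*S
       ~~^^^^^^^^^^^^^^^^
  File "h.py", line 11, in px
    k,d,P=K(n); T=np.linalg.inv(P)
          ~^^^
  File "h.py", line 4, in K
    i=imaging.camera_info(n); f=200/np.tan(np.radians(i["fov_y"])/2)
ValueError: time passes only in moves, steps and waits
```

```bash
sed -i 's/^def K/import functools\n@functools.cache\ndef K/' h.py
python3 - <<'E'
from fit import *
import traceback
np.set_printoptions(precision=4,suppress=True)
print(readout.get_obs()["t"])
for n in("top","side"): imaging.grab_frame(n)
res={}; ms={}
for t,g,yaws in(("straightedge",(.466,.136),(0,)),("bracket",(.6,.224),(0.1,-.1)),("prism",(.59,-.284),(0,.3,-.3))):
    m={n:region(n,t,g) for n in("top","side")}; m={n:x for n,x in m.items() if x is not None}; ms[t]=m
    for sub in ([m]+[{n:m[n]} for n in m]):
        b=max((fit(t,sub,(*g,y)) for y in yaws),key=lambda r:r[1]); print(t,list(sub),*b)
        if sub is m: res[t]=b[0]
np.save("res.npy",res); np.save("masks.npy",ms)
for n,c in(("top",(130,290,200,460)),("side",(120,330,230,420))):
    im=np.load(n+"0.npy").repeat(S,0).repeat(S,1).copy()
    for t in res:
        cs,_=cv2.findContours(render(n,t,res[t]),cv2.RETR_LIST,cv2.CHAIN_APPROX_NONE); cv2.drawContours(im,cs,-1,(255,0,0),1)
    a=im[c[0]*S:c[1]*S,c[2]*S:c[3]*S]; save(n+"_fit.png",cv2.resize(a,None,fx=.7,fy=.7,interpolation=cv2.INTER_AREA))
E
```

```text
1.0
straightedge ['top', 'side'] [ 0.461   0.1355 -0.0784] 0.850881528133512
straightedge ['top'] [ 0.46    0.1347 -0.0766] 0.9333100863045942
straightedge ['side'] [ 0.4639  0.1473 -0.0969] 0.8334134037953399
bracket ['top', 'side'] [0.5983 0.2286 0.0817] 0.9326764940581012
bracket ['top'] [0.5976 0.2289 0.0789] 0.9622476949912784
bracket ['side'] [0.6003 0.2302 0.0709] 0.9110800744878957
prism ['top', 'side'] [ 0.5879 -0.2798  0.0527] 0.8300040215439952
prism ['top'] [ 0.586  -0.2772  0.0708] 0.8017740069417663
prism ['side'] [ 0.5889 -0.28    0.0637] 0.8843651072810411
```

View pics/top_fit.png

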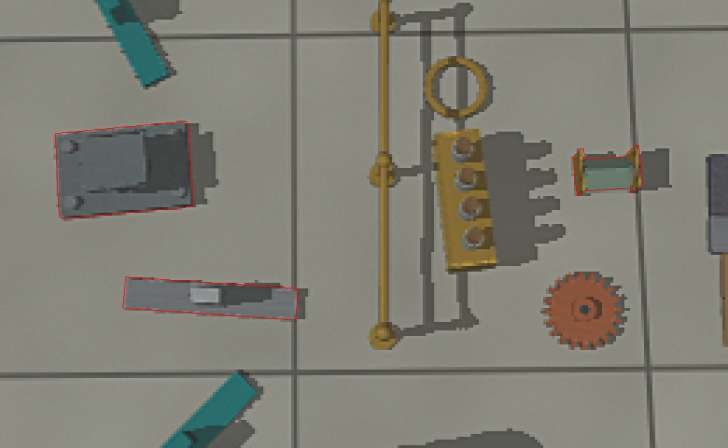

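View pics/side_fit.png

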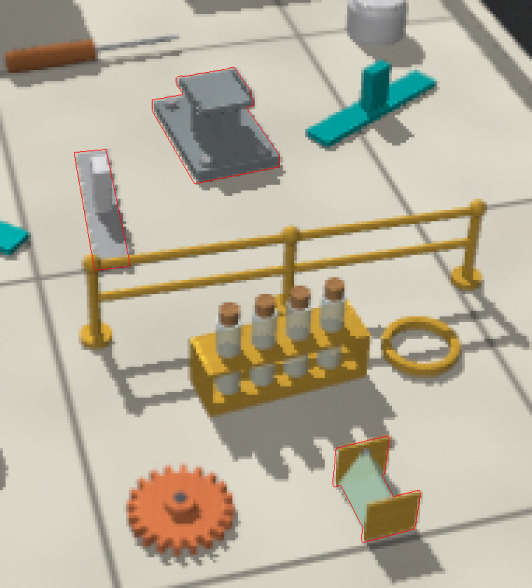

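The red contours fit well. In the crop the chosen bar is grey steel with an aluminium grip, and the two teal bars are the look-alikes. The prism is clear of the rack, and the bracket yaw is about +0.08. Now I work out the reach.

```bash
cat > go.py <<'E'
import sys
from h import *
from scipy.spatial.transform import Rotation as Ro
np.set_printoptions(precision=4,suppress=True)
# usage: go.py x y z yaw -> shift/turn in crank units from the measured pose
x,y,z,a=map(float,sys.argv[1:5]); o=readout.get_obs(); R=np.array(o["tool_rot"])
T=np.array([[np.cos(a),np.sin(a),0],[np.sin(a),-np.cos(a),0],[0,0,-1]])
print("t",o["t"],"tcp",np.array(o["tcp_pos"]),"shift",R.T@(np.array([x,y,z])-o["tcp_pos"])/.2,"turn",Ro.from_matrix(R.T@T).as_rotvec()/(np.pi/4),"F",np.array(o["contact_force"]))
E
python3 go.py .4605 .1355 .16 -.078
```

```text
t 1.4 tcp [0.1676 0.5238 0.2313] shift [1.9865 1.403  0.3563] turn [-0.0001  0.     -0.2951] F [-0.3422 -0.8209  0.2221]
```

```bash
python3 -m crank '[[85,[1,0.7,0.18],[0,0,-0.15]],[85,[1,0.7,0.18],[0,0,-0.15]],[85,[1,0.7,0.18],[0,0,-0.15]],[85,[1,0.7,0.18],[0,0,-0.15]],[85,[1,0.7,0.18],[0,0,-0.15]]]' 40; python3 -m crank '[[85,[0.8,0.8,0.18],[0,0,-0.145]],[85,[0.8,0.8,0.18],[0,0,-0.145]],[85,[0.8,0.8,0.18],[0,0,-0.145]],[85,[0.8,0.8,0.18],[0,0,-0.145]],[85,[0.8,0.8,0.18],[0,0,-0.145]]]'; python3 go.py .4605 .1355 .022 -.078
```

```text
t: 2.02
tcp_pos: [0.3168, 0.3264, 0.195]
tool_rot: [[0.981, -0.195, -0.0], [-0.195, -0.981, -0.001], [-0.0, 0.001, -1.0]]
contact_force: [-0.5, 0.6, 0.7]
width: 0.993
grip_force: 0.0
t: 2.65
tcp_pos: [0.4427, 0.1404, 0.1587]
tool_rot: [[0.997, -0.081, -0.001], [-0.081, -0.997, -0.001], [-0.001, 0.001, -1.0]]
contact_force: [-0.2, 0.5, 0.2]
width: 0.999
grip_force: 0.0
t 2.65 tcp [0.4427 0.1404 0.1587] shift [0.0912 0.0166 0.6835] turn [ 0.0012  0.0011 -0.0046] F [-0.1849  0.4565  0.2333]
```

```bash
python3 -m crank '[[60,[0.09,0.017,0.3],[0,0,0]],[60,[0.09,0.017,0.5],[0,0,0]],[60,[0.09,0.017,0.68],[0,0,0]],[60,[0.09,0.017,0.68],[0,0,0]],[0,[0.09,0.017,0.68],[0,0,0]],[0,[0.09,0.017,0.68],[0,0,0]],[0,[0.09,0.017,0.68],[0,0,0]],[0,[0.09,0.017,0.68],[0,0,0]],[0,[0.09,0.017,0.68],[0,0,0]],[0,[0.09,0.017,0.68],[0,0,0]]]' 50; python3 go.py .5375 .2238 .06 .079
```

```text
t: 3.9
tcp_pos: [0.4609, 0.1376, 0.0255]
tool_rot: [[0.997, -0.077, 0.003], [-0.077, -0.997, 0.001], [0.003, -0.001, -1.0]]
contact_force: [-1.6, -1.5, 5.4]
width: 0.344
grip_force: 51.0
t 3.9 tcp [0.4609 0.1376 0.0255] shift [ 0.3494 -0.4595 -0.1709] turn [-0.0014 -0.0042 -0.1988] F [-1.5796 -1.4622  5.4052]
```

```bash
python3 -m crank '[[0,[0,0,-0.15],[0,0,0]],[0,[0,0,-0.15],[0,0,0]],[0,[0.15,-0.2,-0.15],[0,0,-0.1]],[0,[0.3,-0.45,-0.15],[0,0,-0.2]],[0,[0.3,-0.45,-0.15],[0,0,-0.2]],[0,[0.3,-0.45,-0.15],[0,0,-0.2]],[0,[0.3,-0.45,-0.15],[0,0,-0.2]]]'; python3 - <<'E'
from fit import *
np.set_printoptions(precision=4,suppress=True)
for n in("top","side"): imaging.grab_frame(n)
o=readout.get_obs();p=o["tcp_pos"]; z=p[2]-.0255
m={n:region(n,"straightedge",p[:2]) for n in("top","side")}
m={n:x for n,x in m.items() if x is not None}
# hull of bar: hand hides the block
for sub in [m]+[{n:m[n]} for n in m]: print(list(sub),*fit("straightedge",sub,(*p[:2],.08),z))
b={n:region(n,"bracket",(.6,.228)) for n in("top","side")}
for n in b:
    if b[n] is not None: print(n,"bracket",*fit("bracket",{n:b[n]},(.598,.2286,.08)))
n="top"; im=imaging.grab_frame(n); save("held.png",cv2.resize(im[150:250,200:330],None,fx=5,fy=5,interpolation=cv2.INTER_CUBIC))
print(p)
E
python3 go.py .5375 .2238 .03 .079
```

```text
t: 4.78
tcp_pos: [0.5255, 0.2213, 0.0527]
tool_rot: [[0.997, 0.078, -0.001], [0.078, -0.997, -0.001], [-0.001, 0.0, -1.0]]
contact_force: [-0.4, -0.8, -5.9]
width: 0.342
grip_force: 52.0
['top', 'side'] [0.526  0.2214 0.0807] 0.4801773960405163
['top'] [0.5196 0.2213 0.1595] 0.4120924817032601
['side'] [0.5298 0.2201 0.0541] 0.5935057125676488
top bracket [ 0.6054  0.2242 -0.0512] 0.51364522417154
side bracket [0.6028 0.2304 0.0177] 0.9130615424565048
[0.526  0.2215 0.0533]
t 5.125 tcp [0.5264 0.222  0.0535] shift [ 0.0558 -0.0047  0.1174] turn [-0.0003 -0.0003 -0.0004] F [-1.0457  1.0522 -5.3281]
```

View pics/held.png

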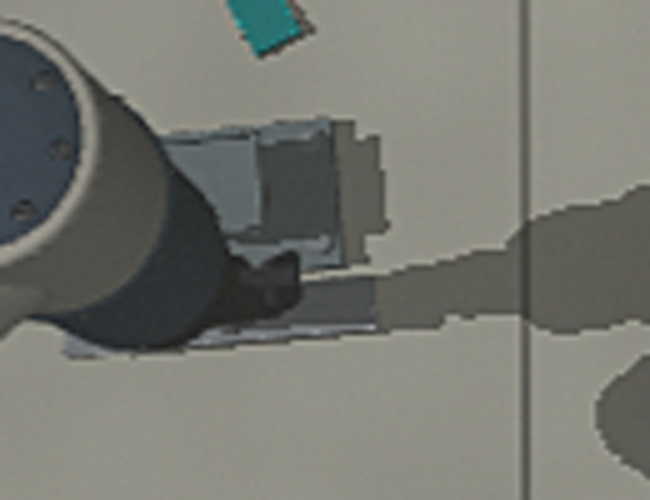

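The held bar is parallel to the foot edge in the picture, at about (340,315), a little short of it. I lower it close to the shelf, then slide it in while watching the force.

```bash
python3 -m crank '[[0,[0,0,0.06],[0,0,0]],[0,[0,0,0.12],[0,0,0]],[0,[0,0,0.135],[0,0,0]],[0,[0.02,-0.005,0.135],[0,0,0]],[0,[0.03,-0.005,0.135],[0,0,0]],[0,[0.035,-0.005,0.135],[0,0,0]],[0,[0.035,-0.005,0.135],[0,0,0]]]'; python3 -m crank '[[0,[0.01,0,0],[0,0,0]],[0,[0.01,0,0],[0,0,0]]]'
```

```text
t: 6.0
tcp_pos: [0.5335, 0.2237, 0.0262]
tool_rot: [[0.997, 0.079, -0.0], [0.079, -0.997, -0.0], [-0.0, 0.0, -1.0]]
contact_force: [0.2, 0.5, -5.2]
width: 0.342
grip_force: 51.9
t: 6.25
tcp_pos: [0.5356, 0.2239, 0.0263]
tool_rot: [[0.997, 0.079, 0.0], [0.079, -0.997, 0.0], [0.0, -0.0, -1.0]]
contact_force: [0.3, -1.0, -5.0]
width: 0.34
grip_force: 51.9
```

```bash
for i in 1 2 3; do python3 -m crank '[[0,[0.006,0,0],[0,0,0]],[0,[0.006,0,0],[0,0,0]]]' | egrep "tcp_pos|contact|tool"; done
```

```text
tcp_pos: [0.5361, 0.2238, 0.0261]
tool_rot: [[0.997, 0.079, -0.001], [0.079, -0.997, -0.0], [-0.001, 0.0, -1.0]]
contact_force: [-2.0, -0.2, -3.5]
tcp_pos: [0.5364, 0.2238, 0.026]
tool_rot: [[0.997, 0.079, -0.003], [0.079, -0.997, -0.001], [-0.003, 0.001, -1.0]]
contact_force: [-5.9, 0.1, -2.1]
tcp_pos: [0.5366, 0.2237, 0.0259]
tool_rot: [[0.997, 0.079, -0.005], [0.079, -0.997, -0.001], [-0.005, 0.001, -1.0]]
contact_force: [-9.3, 1.0, 2.0]
```

```bash
python3 -m crank '[[0,[0.004,0,0.005],[0,0,0]],[0,[0.008,0,0.006],[0,0,0]],[0,[0.01,0,0.006],[0,0,0]]]'; python3 -c "
from h import *;o=readout.get_obs();print(o['torque'],o['tool_rot'])"
```

```text
t: 7.38
tcp_pos: [0.5368, 0.2238, 0.0258]
tool_rot: [[0.997, 0.08, -0.007], [0.08, -0.997, -0.002], [-0.007, 0.001, -1.0]]
contact_force: [-18.6, 2.1, 13.3]
width: 0.342
grip_force: 54.2
[0.36284744 7.16146459 0.4174207 ] [[ 0.99680428  0.07956643 -0.00709963]
 [ 0.07955497 -0.9968287  -0.00188265]
 [-0.00722691  0.00131182 -0.99997303]]
```

```bash
python3 -m crank '[[0,[-0.01,0,-0.006],[0,0,0]],[0,[-0.01,0,-0.006],[0,0,0]],[44,[-0.01,0,-0.006],[0,0,0]],[44,[-0.01,0,-0.006],[0,0,0]],[44,[-0.01,0,-0.006],[0,0,0]],[44,[-0.01,0,-0.006],[0,0,0]],[44,[-0.01,0,-0.15],[0,0,0]],[44,[-0.01,0,-0.45],[0,0,0]],[44,[-0.01,0,-0.75],[0,0,0]],[44,[-0.01,0,-0.9],[0,0,0]]]'; python3 go.py .45 .04 .21 .08
```

```text
t: 8.62
tcp_pos: [0.5403, 0.2246, 0.2094]
tool_rot: [[0.997, 0.079, 0.006], [0.079, -0.997, 0.003], [0.006, -0.002, -1.0]]
contact_force: [0.8, 0.1, -0.3]
width: 0.513
grip_force: 0.0
t 8.625 tcp [0.5403 0.2246 0.2094] shift [-0.5229  0.8843 -0.008 ] turn [-0.0031 -0.0073 -0.0012] F [ 0.7966  0.1329 -0.335 ]
```

```bash
python3 -m crank '[[85,[-0.5,0.9,-0.1],[0,0,0]],[85,[-0.5,0.9,-0.1],[0,0,0]],[85,[-0.5,0.9,-0.1],[0,0,0]],[85,[-0.5,0.9,-0.1],[0,0,0]],[85,[-0.5,0.9,-0.1],[0,0,0]]]'; python3 -m crank '[[85,[0,0.6,0],[0,0,0]],[85,[0,0.6,0],[0,0,0]],[85,[0,0.6,0],[0,0,0]]]' >/dev/null; python3 - <<'E'
from fit import *
np.set_printoptions(precision=4,suppress=True)
res={}
for n in("top","side"): np.save(n+"1.npy",imaging.grab_frame(n))
for t,g in(("straightedge",(.5372,.224,.08)),("bracket",(.598,.2286,.08)),("prism",(.588,-.28,.06))):
    m={n:region(n,t,g[:2]) for n in("top","side")}; m={n:x for n,x in m.items() if x is not None}
    for sub in [m]+[{n:m[n]} for n in m]:
        r=fit(t,sub,g); print(t,list(sub),*r)
        if sub is m: res[t]=r[0]
np.save("res1.npy",res)
out=[]
for n,c in(("top",(150,250,200,300)),("side",(110,210,220,340))):
    im=np.load(n+"1.npy")[c[0]:c[1],c[2]:c[3]]; out.append(cv2.resize(im,None,fx=3.6,fy=3.6,interpolation=cv2.INTER_CUBIC))
save("placed.png",np.hstack(out))
E
python3 go.py .587 -.28 .2 .06
```

```text
t: 9.25
tcp_pos: [0.4534, 0.036, 0.2257]
tool_rot: [[0.997, 0.077, 0.002], [0.077, -0.997, 0.001], [0.002, -0.001, -1.0]]
contact_force: [-0.2, 0.1, -0.2]
width: 0.995
grip_force: 0.0
straightedge ['side'] [0.5376 0.2248 0.0876] 0.5814757420431518
straightedge ['side'] [0.5376 0.2248 0.0876] 0.5814757420431518
bracket ['top', 'side'] [ 0.6112  0.2298 -0.1291] 0.5851108592514183
bracket ['top'] [ 0.6374  0.2298 -0.094 ] 0.37265989804223965
bracket ['side'] [ 0.6104  0.2277 -0.1175] 0.804419293990838
prism ['top', 'side'] [ 0.5888 -0.2806  0.0512] 0.7270485663970869
prism ['top'] [ 0.5832 -0.2783  0.148 ] 0.5778756191524491
prism ['side'] [ 0.5889 -0.281   0.0538] 0.8925892857142858
t 10.025 tcp [ 0.4632 -0.0818  0.2251] shift [0.5373 1.0377 0.1255] turn [-0.0001 -0.0001  0.0264] F [-0.8222 -0.8254  0.2078]
```

View pics/placed.png

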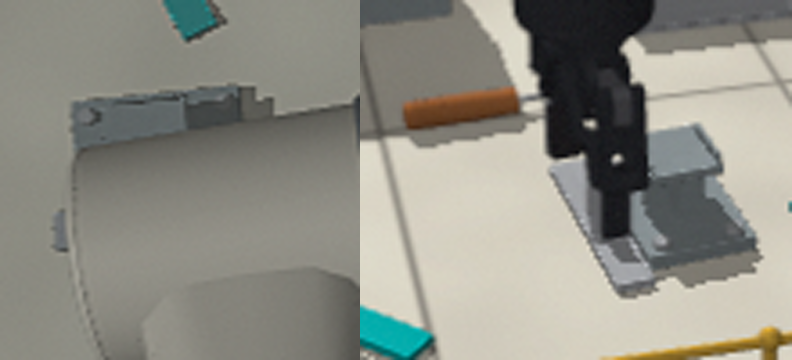

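The side crop shows the straightedge flat against the foot's robot-facing edge and parallel to it, at about (605,240). The elbow hides it from the top camera, so I check again from over the prism.

```bash
python3 -m crank '[[85,[0.54,1,0],[0,0,0.02]],[85,[0.54,1,0],[0,0,0.02]],[85,[0.54,1,0],[0,0,0.02]],[85,[0.54,1,0],[0,0,0.02]],[85,[0.54,1,0],[0,0,0.02]],[85,[0.54,1,0],[0,0,0.02]]]'; python3 - <<'E'
from fit import *
np.set_printoptions(precision=4,suppress=True)
for n in("top","side"): np.save(n+"2.npy",imaging.grab_frame(n))
for t,g in(("straightedge",(.5372,.224,.08)),("bracket",(.598,.2286,.08))):
    m={n:region(n,t,g[:2]) for n in("top","side")}; m={n:x for n,x in m.items() if x is not None}
    for sub in [m]+[{n:m[n]} for n in m]: print(t,list(sub),*fit(t,sub,g))
out=[]
for n,c in(("top",(160,240,200,300)),("side",(130,210,250,350))):
    im=np.load(n+"2.npy")[c[0]:c[1],c[2]:c[3]]; out.append(cv2.resize(im,None,fx=4,fy=4,interpolation=cv2.INTER_CUBIC))
save("placed2.png",np.hstack(out))
E
python3 go.py .588 -.281 .02 .06
```

```text
t: 10.78
tcp_pos: [0.5865, -0.273, 0.2249]
tool_rot: [[0.998, 0.064, -0.0], [0.064, -0.998, 0.0], [-0.0, -0.0, -1.0]]
contact_force: [-0.9, 1.0, -0.3]
width: 0.994
grip_force: 0.0
straightedge ['top', 'side'] [0.5372 0.2246 0.08  ] 0.8842491935195268
straightedge ['top'] [0.5364 0.2253 0.0819] 0.9382737576285963
straightedge ['side'] [0.5391 0.2233 0.0603] 0.8658389585342333
bracket ['top', 'side'] [0.5999 0.23   0.0666] 0.9180179717684926
bracket ['top'] [0.5979 0.2294 0.0892] 0.9371204453441295
bracket ['side'] [0.6018 0.2311 0.0242] 0.9174425822470516
t 11.075 tcp [ 0.5863 -0.2729  0.2258] shift [0.0047 0.0405 1.0291] turn [ 0.0003 -0.0012  0.0054] F [-0.0179  0.0794 -0.5025]
```

View pics/placed2.png

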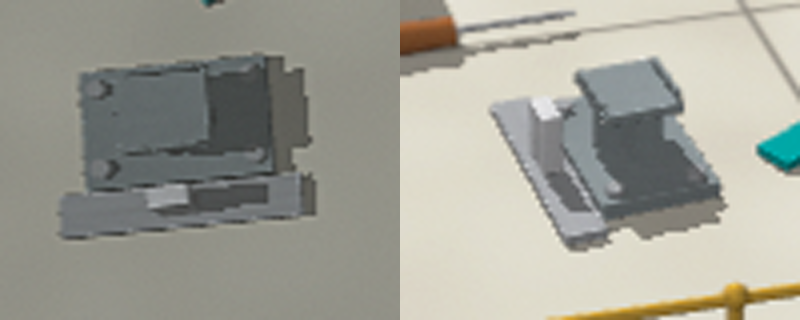

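The straightedge is flush and parallel, centred on the foot in both views: bar at about (180,205) in the left crop and (550,180) in the right. Now the prism.

```bash
python3 -m crank '[[85,[0.005,0.04,0.3],[0,0,0]],[85,[0.005,0.04,0.6],[0,0,0]],[85,[0.005,0.04,0.75],[0,0,0]],[85,[0.005,0.04,0.75],[0,0,0]],[85,[0.005,0.04,0.75],[0,0,0]]]' 40; python3 go.py .588 -.281 .004 .06
```

```text
t: 11.7
tcp_pos: [0.5891, -0.282, 0.0774]
tool_rot: [[0.998, 0.064, 0.003], [0.064, -0.998, -0.002], [0.003, 0.002, -1.0]]
contact_force: [-0.4, 0.6, -0.2]
width: 0.996
grip_force: 0.0
t 11.7 tcp [ 0.5891 -0.282   0.0774] shift [-0.0063 -0.0059  0.3668] turn [ 0.0022 -0.0038  0.0049] F [-0.3934  0.5696 -0.1948]
```

```bash
python3 -m crank '[[85,[-0.005,-0.005,0.2],[0,0,0]],[85,[-0.005,-0.005,0.32],[0,0,0]],[85,[-0.005,-0.005,0.365],[0,0,0]],[85,[-0.005,-0.005,0.365],[0,0,0]],[50,[-0.005,-0.005,0.365],[0,0,0]],[50,[-0.005,-0.005,0.365],[0,0,0]],[50,[-0.005,-0.005,0.365],[0,0,0]],[50,[-0.005,-0.005,0.365],[0,0,0]],[50,[-0.005,-0.005,0.365],[0,0,0]]]' 40
```

```text
t: 12.82
tcp_pos: [0.588, -0.2809, 0.004]
tool_rot: [[0.998, 0.064, 0.003], [0.064, -0.998, -0.001], [0.003, 0.001, -1.0]]
contact_force: [-0.5, 1.1, 6.2]
width: 0.701
grip_force: 44.1
```

```bash
python3 -m crank '[[50,[0,0,-0.1],[0,0,0]],[50,[0,0,-0.3],[0,0,0]],[50,[0,0,-0.6],[0,0,0]],[50,[0,0,-0.9],[0,0,0]],[50,[0,0,-0.95],[0,0,0]],[50,[0,0,-0.95],[0,0,0]]]'; python3 go.py .598 .2289 .195 .08
```

```text
t: 13.58
tcp_pos: [0.5868, -0.2803, 0.1919]
tool_rot: [[0.998, 0.063, 0.0], [0.063, -0.998, 0.001], [0.0, -0.001, -1.0]]
contact_force: [0.4, 0.4, -3.5]
width: 0.699
grip_force: 44.3
t 13.575 tcp [ 0.5868 -0.2803  0.1919] shift [ 0.2166 -2.5373 -0.0133] turn [-0.0011 -0.0006 -0.0215] F [ 0.4348  0.4456 -3.5391]
```

```bash
cat > held.py <<'E'
from fit import *
np.set_printoptions(precision=4,suppress=True)
n="side"; np.save("heldimg.npy",imaging.grab_frame(n)); o=readout.get_obs(); p=o["tcp_pos"]; R=o["tool_rot"]; a=np.arctan2(R[1][0],R[0][0])
rs=finder.regions_of(n,"prism"); g=px(n,[[p[0],p[1],p[2]+.016]])[0]
print("tcp",np.array(p),"yaw",a,"tilt",R[0][2],R[1][2],"expect",g,[(r["uv"],r["conf"]) for r in rs])
r=min(rs,key=lambda r:np.hypot(*(np.array(r["uv"])-g)))
for dz in(-.008,-.004,0,): print(dz,*fit("prism",{n:r["region"]},(p[0],p[1],a),p[2]+dz))
E
python3 held.py
```

```text
tcp [ 0.5861 -0.28    0.1902] yaw 0.06307212100445563 tilt -0.0026020296579458615 0.0018042298000296162 expect [371.2634 226.4213] [([370.5, 228.0], 0.74)]
-0.008 [ 0.5888 -0.2762  0.0948] 0.6219385277180324
-0.004 [ 0.5868 -0.2804  0.105 ] 0.6212142070484582
0 [ 0.5848 -0.2849  0.1163] 0.6208120095530536
```

```bash
python3 -m crank '[[50,[0,-0.1,0],[0,0,0]],[50,[0,-0.3,0],[0,0,0]],[50,[0,-0.5,0],[0,0,0]],[50,[0,-0.7,0],[0,0,0]],[50,[0.05,-0.9,0],[0,0,0]],[50,[0.05,-1,0],[0,0,0]],[50,[0.05,-1,0],[0,0,0]]]'; python3 -m crank '[[50,[0.05,-0.1,0],[0,0,-0.01]],[50,[0.05,-0.3,0],[0,0,-0.01]],[50,[0.05,-0.5,0],[0,0,-0.02]],[50,[0.08,-0.7,0],[0,0,-0.02]],[50,[0.1,-0.9,0],[0,0,-0.02]],[50,[0.1,-1,0],[0,0,-0.02]],[50,[0.1,-1,0],[0,0,-0.02]]]'; python3 go.py .598 .2289 .12 .08
```

```text
t: 14.55
tcp_pos: [0.5835, -0.0788, 0.1912]
tool_rot: [[0.998, 0.066, -0.002], [0.066, -0.998, 0.0], [-0.002, -0.0, -1.0]]
contact_force: [0.4, -0.4, -3.2]
width: 0.696
grip_force: 44.2
t: 15.42
tcp_pos: [0.5914, 0.1214, 0.1916]
tool_rot: [[0.997, 0.08, -0.001], [0.08, -0.997, -0.0], [-0.001, 0.0, -1.0]]
contact_force: [0.2, 0.4, -3.0]
width: 0.697
grip_force: 44.3
t 15.425 tcp [0.5914 0.1214 0.1916] shift [ 0.0764 -0.5332  0.3578] turn [0.0004 0.001  0.0004] F [ 0.1974  0.3725 -2.9919]
```

```bash
python3 -m crank '[[50,[0.03,-0.15,0],[0,0,0]],[50,[0.06,-0.35,0],[0,0,0]],[50,[0.076,-0.5,0],[0,0,0]],[50,[0.076,-0.535,0],[0,0,0]],[50,[0.076,-0.535,0.1],[0,0,0]],[50,[0.076,-0.535,0.25],[0,0,0]],[50,[0.076,-0.535,0.36],[0,0,0]],[50,[0.076,-0.535,0.36],[0,0,0]],[50,[0.076,-0.535,0.36],[0,0,0]]]' | grep tcp; python3 go.py .5982 .2292 .080 .08
```

```text
tcp_pos: [0.5991, 0.2277, 0.1215]
t 16.55 tcp [0.5991 0.2277 0.1215] shift [-0.0043 -0.008   0.2073] turn [-0.     -0.0024 -0.0021] F [ 0.6533 -0.383  -1.5209]
```

```bash
python3 -m crank '[[50,[-0.004,-0.008,0.08],[0,-0.002,-0.002]],[50,[-0.004,-0.008,0.15],[0,-0.002,-0.002]],[50,[-0.004,-0.008,0.19],[0,-0.002,-0.002]],[50,[-0.004,-0.008,0.205],[0,-0.002,-0.002]],[50,[-0.004,-0.008,0.205],[0,-0.002,-0.002]],[50,[-0.004,-0.008,0.205],[0,-0.002,-0.002]]]'; python3 held.py; python3 - <<'E'
from h import *
im=np.load("heldimg.npy"); t=imaging.grab_frame("top")
save("end.png",np.hstack([cv2.resize(im[100:220,240:370],(520,480),interpolation=cv2.INTER_CUBIC),cv2.resize(t[150:270,200:270],(280,480),interpolation=cv2.INTER_CUBIC)]))
E
python3 go.py .5982 .2292 .080 .08
```

```text
t: 17.3
tcp_pos: [0.5976, 0.23, 0.0796]
tool_rot: [[0.997, 0.081, -0.001], [0.081, -0.997, 0.0], [-0.001, -0.0, -1.0]]
contact_force: [0.0, 0.3, -2.1]
width: 0.698
grip_force: 44.5
tcp [0.5976 0.23   0.0797] yaw 0.08057144132278868 tilt -0.0006108610497207282 0.00036716144290836446 expect [305.7151 140.0644] [([302.5, 141.4], 0.56)]
-0.008 [ 0.5858  0.2409 -0.2375] 0.44283185840707967
-0.004 [ 0.5888  0.2395 -0.2759] 0.4327342523119874
0 [ 0.5783  0.2296 -0.2387] 0.4320497323432913
t 17.45 tcp [0.5975 0.23   0.0795] shift [ 0.0032  0.0042 -0.0023] turn [-0.0005  0.001   0.0007] F [-0.5629  0.4558 -2.4294]
```

View pics/end.png

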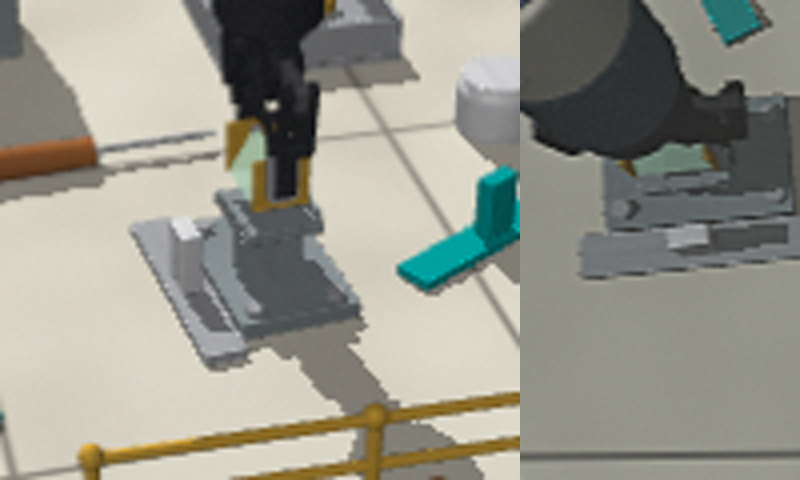

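```bash
python3 - <<'E'
from fit import *
np.set_printoptions(precision=1,suppress=True)
off=lambda q:(q-[240,100]+.5)*4
print("prism near plate",off(px("side",place(np.array([[-.021,-.03,0],[.021,-.03,0],[-.021,-.03,.04],[.021,-.03,.04]]),(.5976,.23,.08),.0755))))
print("seat corners top",off(px("side",place(np.array([[-.03,-.033,.06],[.03,-.033,.06],[-.03,.033,.06],[-.03,-.025,.066],[.03,-.025,.066]]),(.5982,.2292,.08)))))
im=np.load("heldimg.npy")[100:220,240:370]
save("chk.png",cv2.resize(im[20:70,45:95],(600,600),interpolation=cv2.INTER_NEAREST))
E
```

```text
prism near plate [[250.2 213.5]
 [307.3 203.4]
 [250.6 163.3]
 [308.7 153.5]]
seat corners top [[240.3 237.4]
 [321.5 222.8]
 [210.7 190.2]
 [236.6 224.2]
 [317.7 209.8]]
```

View pics/chk.png

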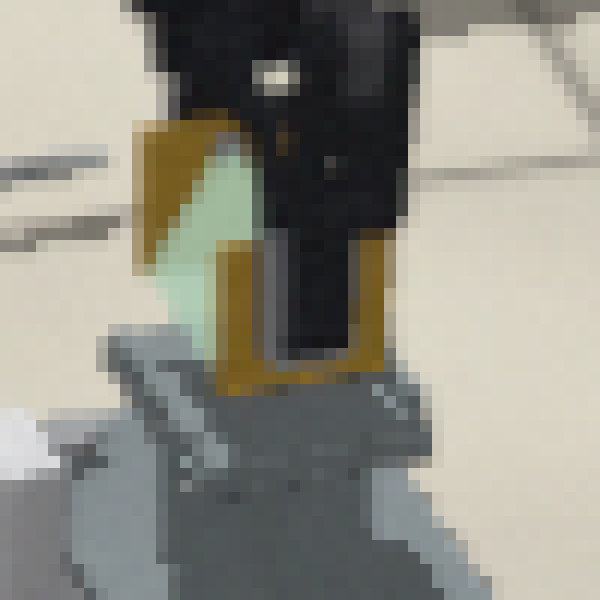

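The near end plate's lower corners, at about (217,396) and (388,372) in the crop, and the seat's right front corner, at about (430,430), all lie within about 1 mm of the predicted positions. The prism is level and centred, with a clear gap above the lips. I let it settle and hand in.

```bash
python3 -m crank '[[50,[0,0,0],[0,0,0]],[50,[0,0,0],[0,0,0]],[50,[0,0,0],[0,0,0]],[50,[0,0,0],[0,0,0]]]'; python3 -c "
from h import *; print(np.abs(readout.get_obs()['joint_vel']).max()); print(order.job_done())"
```

```text
t: 17.95
tcp_pos: [0.5973, 0.2298, 0.079]
tool_rot: [[0.997, 0.08, -0.002], [0.08, -0.997, -0.0], [-0.002, 0.0, -1.0]]
contact_force: [0.2, -0.2, -2.3]
width: 0.696
grip_force: 44.5
0.0020444336846654507
the job is handed in; nothing more can be done
None
```

The job is handed in at about 18 s: the straightedge lies flush along the bracket foot's near edge, and the arm is holding the prism still, level and centred within about 1 mm over the seat, about 9–10 mm above the lips; no verdict was returned.

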